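# Interleave and weight the carved plaster tiles

## Robot

A 6-joint arm with a two-finger parallel gripper is mounted at the origin on the work surface. World frame = base frame: x ahead of the robot, y to its left, z up, the work surface at z = 0. Lengths are in m, angles in rad, forces in N, time in s.
With the tool pointing down it reaches from about 0.375 to 0.975 m from the base axis. Payload 3.8 kg.
Tool frame: the origin (TCP) lies at the very end of the fingers, on their centre line; the grasp point (between the pads) lies 19 mm behind it (hold_point_z is the distance from the TCP to the grasp point, in m); z points along the fingers, y is the line along which they close (so a half turn about z gives the same grasp; the last joint's range is limited). The gripper opens to 88 mm and grips with 3 to 60 N. Pads are 18 mm wide; open, the fingers measure 123 mm over their backs; the gripper's body (75 mm by 187 mm) begins 45 mm behind the grasp point.
Start: joints at [1.261, 0.264, 1.604, -0, 1.274, -0.037], TCP at [0.182, 0.65, 0.239] pointing down, gripper open.
Joint ranges: [-2.63, 2.63], [-0.94, 2.18], [0.31, 2.57], [-1.31, 4.45], [0, 2.66], [-2.55, 2.55]. Speed limits (rad/s): [2.57, 2.57, 3.14, 3.14, 3.14, 3.14].

## Interface

Orientations are given as a rotation vector (axis times angle).
In Python, from bench import read_state, capture, get_calibration, close_job, hold_point_z gives the robot as it stands.
- The arm moves only by the tool arm_command, never from a script. Its argument "deltas" is a list that holds one entry, the list of rows, each a list of 7 numbers: the shift along the world's x, y, z in m, then the turn, a rotation vector about the world's x, y, z in rad, then the opening, from 0 (shut) to 1 (fully open). In form: [[[dx, dy, dz, ax, ay, az, grip], ...]]. A call has exactly 5 rows; each row shifts and turns the commanded pose from where the row before left it; what a row does not reach is not made up. A row lasts 1/8 s, in which the tool goes at most 62.5 mm and 10.7 degrees, less where a joint would pass 70% of its speed; a pose out of reach is approached as far as the arm can. A call is refused whole if a number of a shift passes 0.0625 or a number of a turn 0.188, either way. A call with a gripper value outside its range is refused whole. The fingers move at their own pace and stop on an object; "squeeze" is the grip in N (left out, the last holds). Time passes only in rows, so rows that do not move let the fingers close, or fill a call up. It gives the time, the measured TCP pose, the force, the opening and the grip force at its end, in the units of the state.
- read_state(): the state, without advancing time (a new reading comes with each control period).
- capture(name): name is "scene" or "top"; returns the picture (480x640x3 uint8, red, green, blue); there is no depth.
- get_calibration(name): a dict with "intrinsics" (3x3 intrinsics, pixels), "dist_coeffs" ([k1, k2, p1, p2, k3] as OpenCV has them; the pictures are not rectified), "world_to_cam" (4x4, takes a point from world to camera coordinates). Camera axes: x right, y up, looking along -z (the intrinsics and any distortion apply to the point x, -y, -z); pixel columns grow to the right and rows downward; lengths in m; the calibration is good to about 2 mm. A picture is of the moment at which its call begins. get_calibration takes no time and is no camera call.
- close_job(): hands the job in; it is judged then, once.
The state is a dict: "time": time; "joints": joint angles; "qvel": joint speeds; "joint_efforts": joint torques, N m; "ee_pos": TCP position; "tcp_rot": TCP orientation; "ft_force": force on the tool from outside, world axes, zero at the start; "wrist_torque": the same for the moment, N m; "gripper_width": finger opening in m; "finger_force": force on a finger pad.
Only numpy, scipy, OpenCV 4.12 (cv2) and the standard library are available. Lean on these libraries where they do the work, as an engineer would, in place of code of your own. Each camera call takes 0.05 s, during which the arm holds its last target. There are 200 camera calls.

## Task

One carved plaster tile already lies in the wooden nest with a brush on it: first lay the brush flat in the steel tool tray, then slide the cork sheet off its ledge squarely onto the bottom tile, and then slide the second plaster tile off the other ledge squarely onto the cork, with all edges lined up to within about a centimetre. Finally set the knobbed iron weight upright on the middle of the upper tile, lowering it gently so that the plaster takes no knock. Leave the bottom tile down in its nest, and do not disturb the spray can, the white tub or the plaster lion head.

Things in the scene. Friction and masses are not known exactly. Their poses are not given: they have to be found in the camera images.
- nest: fixed low wooden tray, 116 x 116 mm; origin at the centre of its underside; floor 12 mm above the table; rim 6 mm wide all round, its top 18 mm above the table. The bottom tile lies in it with about 2 mm of play each side. The two ledges stand beside it on its own +y and -y sides (which is which varies); its x and y axes are parallel to its sides
- low_ledge: fixed wooden stand beside the nest, 116 mm (its x) x 125 mm (its y), flat top without rims 29 mm above the table, that is 2 mm above the top of the bottom tile; origin at the centre of its underside, on the table, same heading as the nest. It is centred about 134 mm from the nest's centre along the nest's y, so a 22 mm wide gap separates its edge from the bottom tile. The cork sheet starts on it
- high_ledge: fixed wooden stand on the other side of the nest, same plan and distance as the low ledge, flat top 37 mm above the table, that is 2 mm above the cork sheet once that lies on the bottom tile; origin at the centre of its underside, on the table. The second plaster tile starts on it
- bottom_tile: white plaster tile 100 x 100 x 15 mm, 200 g or so, lying loose in the nest, flat but for a faint rosette on its top; origin at the centre of its underside; top 27 mm above the table; x, y parallel to its sides
- separator: cork sheet (stiff) 100 x 100 x 8 mm, about 60 g, lying on the low ledge, too wide for a gripper but easily pushed by its edge; origin at the centre of its underside; x, y parallel to its sides, x roughly the nest's x
- top_tile: white plaster tile 100 x 100 x 15 mm, about 200 g, like the bottom one, lying on the high ledge; origin at the centre of its underside; x, y parallel to its sides, x roughly the nest's x
- brush: flat rigid brush 180 mm long, about 60 g, lying on the bottom tile; x runs along it towards the bristles, z up; origin on its underside at mid-length, the centre of mass 8 mm from it towards the bristles. Dark wooden handle 18 mm wide and 10 mm thick from x = -90 to +20 mm, then a steel ferrule and bristles 28 mm wide to x = +90 mm
- tray: fixed open steel tool tray, outside 250 mm (its x) x 130 mm (its y) x 22 mm high, walls and floor 5 mm thick; origin at the centre of its underside; empty at the start
- weight: dark iron weight, about 0.5 kg, standing on the table on the other side from the tray: disc 62 mm across and 22 mm high, thin neck, and on top a knob 28 mm across from 40 to 58 mm above its underside, to be gripped from above; origin at the centre of its underside, z up
- spray_can: bystander: upright spray can, 60 mm across, 170 mm tall; origin at the centre of its underside
- gesso_tub: bystander: open white tub, 84 mm across, 75 mm tall; origin at the centre of its underside
- lion_head: bystander: white plaster lion head on a foot, about 100 mm wide, 145 mm tall; origin at the centre of its underside
Mind the look-alikes: they are no part of the job. Leave any green look-alike of the weight alone. Of the things shaped like the separator, the cork one is meant.

How it is judged:
By the outcome, as a careful person would: the job done as asked, in the order asked, and still so for the second after the job is handed in, with the robot touching nothing.
It also fails if it takes over 72 s, if anything falls off the work surface, if the arm or the gripper's body presses on something with over 40 N, if the wrist force passes 120 N, or if a joint passes its speed limit or range.

## Working session

There is one attempt and no reset: what is moved stays moved. The work goes in short steps, Python scripts to look and compute and a tool call to move; the robot and the scene stay as the last step left them, time stands still between calls to the robot, and variables do not carry over. Pictures are saved under pics/ and viewed, at most 10 in all, crops included, and the job is handed in when it is done.

Besides the shell and the picture viewer there is one more tool, called in YAML: its name, and indented under it one key for each argument. arm_command: Moves the arm, as the interface text tells. Its arguments: {"type":"object","properties":{"deltas":{"type":"array","items":{"type":"array","items":{"type":"array","items":{"type":"number"}}}},"squeeze":{"type":"number"}},"required":["deltas"]}

```bash
mkdir -p pics; ls
cat > h.py <<'E'
import numpy as np, cv2
from bench import *
def cal(n):
    c=get_calibration(n); return np.array(c["intrinsics"],float),np.array(c["dist_coeffs"],float),np.array(c["world_to_cam"],float)
def ray(n,px):
    K,d,T=cal(n); p=cv2.undistortPoints(np.array(px,float).reshape(-1,1,2),K,d).reshape(-1,2)
    D=np.c_[p[:,0],-p[:,1],-np.ones(len(p))]@T[:3,:3]
    return -T[:3,:3].T@T[:3,3],D
def onz(n,px,z):
    o,D=ray(n,px); return o+D*((z-o[2])/D[:,2])[:,None]
def proj(n,P):
    K,d,T=cal(n); P=np.atleast_2d(P)@T[:3,:3].T+T[:3,3]
    return cv2.projectPoints(P*[1,-1,-1],np.zeros(3),np.zeros(3),K,d)[0].reshape(-1,2)
def save(n,f):
    im=capture(n); cv2.imwrite("pics/"+f,im[:,:,::-1]); return im
E
python3 - <<'E'
from h import *
for n in("scene","top"):
    save(n,n+"0.png"); print(n,ray(n,[[320,240]]))
s=read_state(); print(s["time"],s["ee_pos"],s["tcp_rot"],hold_point_z)
E
```

```text
pics
scene (array([1.18832311, 0.53653512, 0.9470482 ]), array([[-0.53372702, -0.44508522, -0.71929109]]))
top (array([ 0.40116742, -0.02303333,  1.06284505]), array([[ 0.18428724,  0.02154021, -0.98276562]]))
0.1 [0.18167508 0.64941934 0.23751545] [-0.42724131 -3.11202664  0.00314305] 0.0187
```

View pics/top0.png

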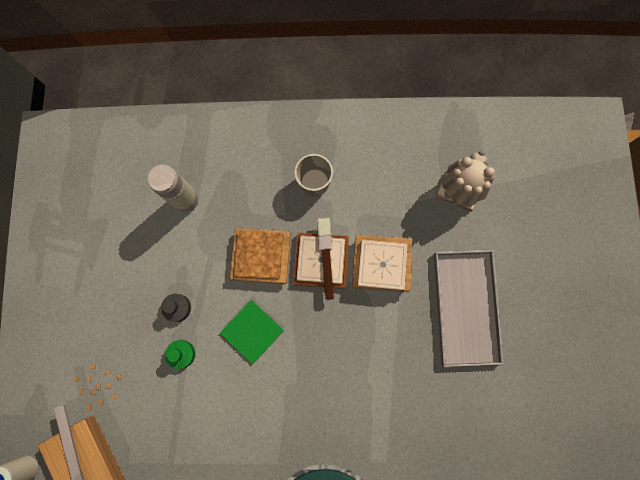

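View pics/scene0.png

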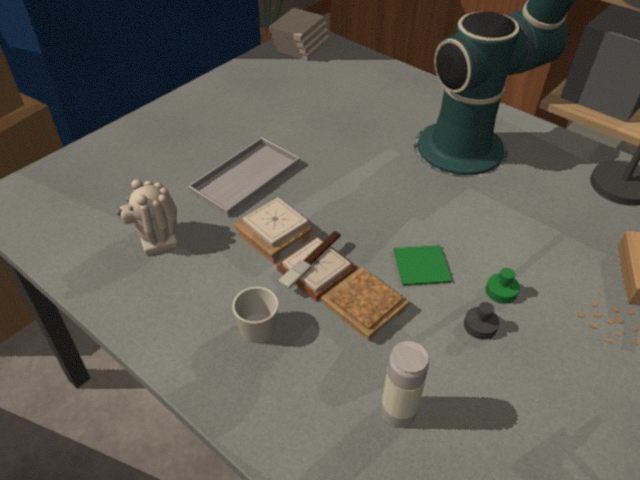

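The top view shows cork at (262,254), nest with brush at (322,262), top tile at (383,264), tray at (468,308), dark weight at (176,308), green decoys at (180,354) and (251,331). Next I need a zoomed crop for the corners.

Run:
```python
from h import *
im=cv2.imread("pics/top0.png")
c=cv2.resize(im[210:310,225:420],None,fx=4,fy=4,interpolation=cv2.INTER_CUBIC)
cv2.imwrite("pics/crop0.png",cv2.convertScaleAbs(c,alpha=1.2))
hsv=cv2.cvtColor(im,cv2.COLOR_BGR2HSV)
def big(m,x0,x1,y0,y1):
    z=np.zeros_like(m); z[y0:y1,x0:x1]=m[y0:y1,x0:x1]
    cs=cv2.findContours(z,cv2.RETR_EXTERNAL,cv2.CHAIN_APPROX_NONE)[0]
    return max(cs,key=cv2.contourArea)
# white tile top (low saturation, bright)
for name,z,b,m in [("top_tile",.052,(345,420,225,300),cv2.inRange(hsv,(0,0,150),(180,75,255))),
  ("ledgeR",.037,(345,420,225,300),cv2.inRange(hsv,(0,60,60),(25,255,255))),
  ("nest",.018,(290,350,228,292),cv2.inRange(hsv,(0,60,40),(25,255,255))),
  ("corkledge",.033,(225,293,225,290),cv2.inRange(hsv,(0,80,60),(25,255,255))),
  ("tray",.022,(430,510,240,375),cv2.inRange(hsv,(0,0,120),(180,255,255)))]:
    c=big(m,*b); r=cv2.minAreaRect(c); p=onz("top",cv2.boxPoints(r),z)
    print(name,np.round(r[0],1),np.round(r[1],1),round(r[2],1),cv2.contourArea(c)); print(np.round(p,4)[:,:2].tolist(),np.round(p.mean(0),4))
# handle
m=cv2.inRange(hsv,(0,120,15),(12,255,110)); c=big(m,315,340,240,302); print("handle",cv2.minAreaRect(c), np.round(onz("top",cv2.boxPoints(cv2.minAreaRect(c)),.037),4)[:,:2].tolist())
for n,b in (("top",(150,200,285,330)),("scene",(455,505,295,345))):
    i=cv2.imread(f"pics/{n}0.png"); g=i.max(2); c=big(cv2.inRange(g,0,60),*b); print(n,cv2.boundingRect(c),cv2.contourArea(c))
ws=[cv2.resize(cv2.imread(f"pics/{n}0.png")[y:y+50,x:x+50],None,fx=7,fy=7) for n,x,y in(("top",150,282),("scene",457,293))]
cv2.imwrite("pics/w0.png",cv2.convertScaleAbs(np.hstack(ws),alpha=2))
```

```text
top_tile [382.7 264.5] [46.2 45.1] 5.4 1962.0
[[0.4924, -0.0792], [0.5892, -0.0911], [0.5777, -0.1899], [0.4813, -0.1764]] [ 0.5352 -0.1341  0.052 ]
ledgeR [382.4 262.9] [58.5 54.5] 3.6 3041.5
[[0.4865, -0.0668], [0.6057, -0.0773], [0.5951, -0.2051], [0.4762, -0.1921]] [ 0.5409 -0.1353  0.037 ]
nest [320.6 261.9] [54.1 57.4] 3.9 2594.5
[[0.4894, 0.0638], [0.6178, 0.0542], [0.6069, -0.0665], [0.4792, -0.0546]] [ 0.5483 -0.0008  0.018 ]
corkledge [260.  255.1] [57.4 53.2] 4.4 2902.0
[[0.5107, 0.1991], [0.629, 0.1919], [0.6164, 0.0642], [0.499, 0.0736]] [0.5638 0.1322 0.033 ]
tray [469.5 307. ] [134.  79.] 90.0 9013.5
[[0.5916, -0.2447], [0.5883, -0.4224], [0.2967, -0.4007], [0.3014, -0.2303]] [ 0.4445 -0.3245  0.022 ]
handle ((324.1576232910156, 274.8359680175781), (48.87120819091797, 23.30693817138672), 73.61045837402344) [[0.5615, 0.0303], [0.5752, -0.0187], [0.4724, -0.0465], [0.4592, 0.0018]]
top (161, 300, 18, 21) 85.5
scene (477, 310, 23, 16) 181.0
```

View pics/crop0.png

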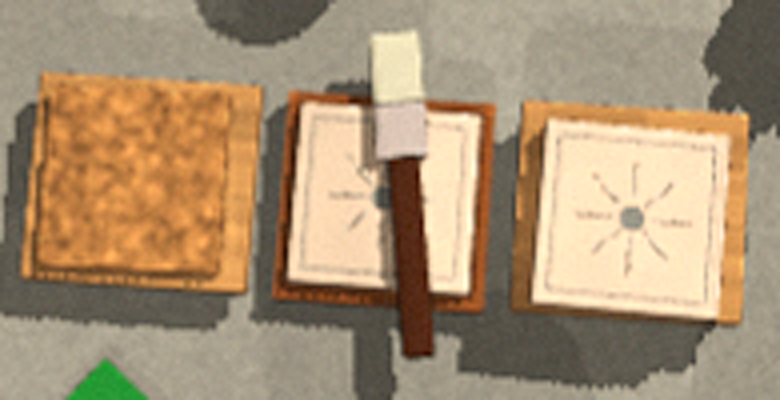

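View pics/w0.png

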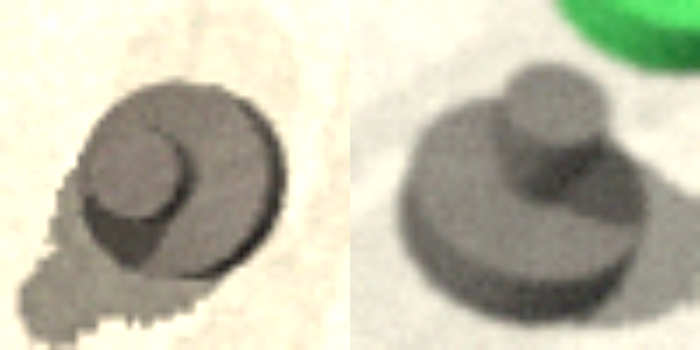

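The crops show clear corners of cork, nest, tiles, ledges and brush, plus knob and disc of the weight in both views.

```bash
cat >> h.py <<'E'
def cr(p,s,x,y): return (np.array(p,float)+.5)/s-.5+[x,y]
def quad(p,z,n="top"):
    q=onz(n,p,z)[:,:2]; c=q.mean(0); d=(q[1]+q[2]-q[0]-q[3])/2  # TL->TR ~ -y
    e=(q[0]+q[1]-q[2]-q[3])/2
    a=np.degrees([np.arctan2(d[0],-d[1]),np.arctan2(e[1],e[0])]); 
    return np.round(c,4),"yaw",np.round(a,1),"size x,y",np.round([np.hypot(*e),np.hypot(*d)],4)
E
python3 - <<'E'
from h import *
Q=dict(cork=([(48,86),(232,95),(217,272),(40,267)],.037),nest=([(290,92),(495,105),(483,312),(273,298)],.018),
btile=([(303,102),(481,115),(470,294),(287,280)],.027),ttile=([(549,118),(730,134),(718,318),(532,302)],.052),
hl=([(524,101),(749,115),(740,322),(511,309)],.037),ll=([(42,72),(263,87),(247,293),(22,276)],.029))
for k,(p,z) in Q.items(): print(k,*quad(cr(p,4,225,210),z))
print("tray",*quad([(437,252),(494,250),(501,365),(443,366)],.022))
b=onz("top",cr([(394,32),(418.5,355)],4,225,210),.037)[:,:2]; print("brush",b.round(4).tolist(),np.hypot(*(b[0]-b[1])),b.mean(0))
print("knob",onz("top",cr([(133,172)],7,150,282),.058),onz("scene",cr([(205,105)],7,457,293),.058))
print("disc",onz("top",cr([(178,178)],7,150,282),.022))
for n,p in(("spray",[(165,174)]),): print(onz("top",p,.17))
print("tub",onz("top",[(314,172)],.075),"lion",onz("top",[(467,182)],.1))
E
```

```text
cork [0.564  0.1354] yaw [-3.3 -3.3] size x,y [0.0992 0.0996]
nest [ 0.5523 -0.0015] yaw [-4.8 -4.9] size x,y [0.1159 0.1153]
btile [ 0.5531 -0.0017] yaw [-5.4 -5.2] size x,y [0.0994 0.0996]
ttile [ 0.536  -0.1342] yaw [-6.1 -6.6] size x,y [0.0997 0.0984]
hl [ 0.5416 -0.1353] yaw [-4.5 -5.1] size x,y [0.114  0.1234]
ll [0.5642 0.1316] yaw [-5.2 -4.7] size x,y [0.1146 0.1242]
tray [ 0.441  -0.3222] yaw [ 0.2 -0.2] size x,y [0.2485 0.1267]
brush [[0.6437, -0.0082], [0.4656, -0.0185]] 0.1783598840791743 [ 0.55466915 -0.01335096]
knob [[0.45281637 0.3236835  0.058     ]] [[0.45806907 0.32581757 0.058     ]]
disc [[0.45262948 0.32155946 0.022     ]]
[[0.70829263 0.30285291 0.17      ]]
tub [[0.73669936 0.00938126 0.075     ]] lion [[ 0.70009203 -0.31357183  0.1       ]]
```

arm_command:
  deltas:
    - [[0.0253,-0.0442,-0.006,0,0,0.022,0.5],[0.0253,-0.0442,-0.006,0,0,0.022,0.5],[0.0253,-0.0442,-0.006,0,0,0.022,0.5],[0.0253,-0.0442,-0.006,0,0,0.022,0.5],[0.0253,-0.0442,-0.006,0,0,0.022,0.5]]

```text
time: 0.72
ee_pos: [0.3087, 0.4273, 0.2081]
tcp_rot: [-0.254, -3.131, 0.001]
ft_force: [0.1, 0.8, 0.4]
gripper_width: 0.0443
finger_force: 0.0
```

arm_command:
  deltas:
    - [[0.0253,-0.0442,-0.009,0,0,0.022,0.5],[0.0253,-0.0442,-0.009,0,0,0.022,0.5],[0.0253,-0.0442,-0.009,0,0,0.022,0.5],[0.0253,-0.0442,-0.009,0,0,0.022,0.5],[0.0253,-0.0442,-0.009,0,0,0.022,0.5]]

```text
time: 1.35
ee_pos: [0.4352, 0.2064, 0.1632]
tcp_rot: [-0.082, -3.14, 0.0]
ft_force: [-0.2, 0.6, -0.2]
gripper_width: 0.0439
finger_force: 0.0
```

arm_command:
  deltas:
    - [[0.0253,-0.0442,-0.009,0,0,0.022,0.5],[0.0253,-0.0442,-0.009,0,0,0.022,0.5],[0.0253,-0.0442,-0.009,0,0,0.022,0.5],[0.0253,-0.0442,-0.009,0,0,0.022,0.5],[0,0,0,0,0,0.022,0.5]]

```text
time: 1.98
ee_pos: [0.5366, 0.0285, 0.1266]
tcp_rot: [0.084, -3.139, 0.001]
ft_force: [-0.1, 0.8, 0.8]
gripper_width: 0.044
finger_force: 0.0
```

arm_command:
  deltas:
    - [[0.0127,-0.0208,-0.01,0,0,0,0.5],[0.0127,-0.0207,-0.02,0,0,0,0.5],[0,0,-0.03,0,0,0,0.5],[0,0,-0.025,0,0,0,0.5],[0,0,-0.0106,0,0,0,0.5]]

```text
time: 2.6
ee_pos: [0.5596, -0.0093, 0.0303]
tcp_rot: [0.091, -3.137, -0.001]
ft_force: [-0.9, 0.7, 0.1]
gripper_width: 0.0445
finger_force: 0.0
```

arm_command:
  deltas:
    - [[0,0,0,0,0,0,0.3],[0,0,0,0,0,0,0.1],[0,0,0,0,0,0,0],[0,0,0,0,0,0,0],[0,0,0,0,0,0,0]]
  squeeze: 20

```text
time: 3.22
ee_pos: [0.5625, -0.0102, 0.0334]
tcp_rot: [-0.09, 3.138, 0.0]
ft_force: [-0.2, 1.4, 5.7]
gripper_width: 0.0174
finger_force: 20.0
```

arm_command:
  deltas:
    - [[0,0,0.005,0,0,0,0],[0,0,0.015,0,0,0,0],[0,0,0.03,0,0,0,0],[0,0,0.03,0,0,0,0],[0,0,0.02,0,0,0,0]]

```text
time: 3.85
ee_pos: [0.5622, -0.0104, 0.1346]
tcp_rot: [-0.09, 3.138, -0.001]
ft_force: [0.2, 0.4, -0.2]
gripper_width: 0.0173
finger_force: 20.0
```

arm_command:
  deltas:
    - [[-0.012,-0.03,0,0,0,-0.0116,0],[-0.0144,-0.042,0,0,0,-0.0116,0],[-0.0144,-0.042,0,0,0,-0.0116,0],[-0.0144,-0.042,0,0,0,-0.0116,0],[-0.0144,-0.042,0,0,0,-0.0116,0]]

```text
time: 4.47
ee_pos: [0.4913, -0.2096, 0.133]
tcp_rot: [0.002, 3.141, -0.001]
ft_force: [-0.2, -0.2, -0.5]
gripper_width: 0.0182
finger_force: 20.0
```

arm_command:
  deltas:
    - [[-0.0144,-0.042,0,0,0,0,0],[-0.0144,-0.04,0,0,0,0,0],[-0.0144,-0.032,-0.01,0,0,0,0],[0,0,-0.03,0,0,0,0],[0,0,-0.03,0,0,0,0]]

```text
time: 5.1
ee_pos: [0.4487, -0.3234, 0.0626]
tcp_rot: [0.004, 3.14, -0.002]
ft_force: [-0.3, -0.1, -0.8]
gripper_width: 0.0172
finger_force: 20.0
```

arm_command:
  deltas:
    - [[0,0,-0.02,0,0,0,0],[0,0,-0.016,0,0,0,0],[0,0,-0.008,0,0,0,0],[0,0,-0.004,0,0,0,0],[0,0,-0.002,0,0,0,0]]

```text
time: 5.72
ee_pos: [0.4491, -0.3226, 0.0125]
tcp_rot: [0.001, 3.141, -0.001]
ft_force: [0.0, -0.1, 0.1]
gripper_width: 0.017
finger_force: 20.0
```

arm_command:
  deltas:
    - [[0,0,0,0,0,0,0],[0,0,0,0,0,0,0.2],[0,0,0,0,0,0,0.45],[0,0,0,0,0,0,0.45],[0,0,0,0,0,0,0.45]]

```text
time: 6.35
ee_pos: [0.4487, -0.3223, 0.0122]
tcp_rot: [0.001, 3.141, -0.0]
ft_force: [0.1, 0.1, 0.3]
gripper_width: 0.0397
finger_force: 0.0
```

arm_command:
  deltas:
    - [[0,0,0.02,0,0,0,0.45],[0,0,0.03,0,0,0,0.45],[0,0,0.04,0,0,0,0.45],[0,0,0.03,0,0,0,0.45],[0,0,0,0,0,0,0.45]]

```text
time: 6.98
ee_pos: [0.4506, -0.3238, 0.1352]
tcp_rot: [0.001, 3.137, -0.006]
ft_force: [0.3, -0.4, -0.5]
gripper_width: 0.0395
finger_force: 0.0
```

arm_command:
  deltas:
    - [[0.012,0.0534,0,0,0,-0.1656,0.7],[0.012,0.0534,0,0,0,-0.1656,0.7],[0.012,0.0534,0,0,0,-0.1656,0.7],[0.012,0.0534,0,0,0,-0.1656,0.7],[0.012,0.0534,0,0,0,-0.1656,0.7]]

```text
time: 7.6
ee_pos: [0.5077, -0.0534, 0.1304]
tcp_rot: [-1.272, -2.87, 0.001]
ft_force: [0.3, 0.1, 0.4]
gripper_width: 0.0619
finger_force: 0.0
```

arm_command:
  deltas:
    - [[0.012,0.0534,0,0,0,-0.1656,0.7],[0.012,0.0534,0,0,0,-0.1656,0.7],[0.012,0.0534,0,0,0,-0.1656,0.7],[0.012,0.0534,0,0,0,-0.1656,0.7],[0.012,0.0534,0,0,0,-0.1656,0.7]]

```text
time: 8.22
ee_pos: [0.5678, 0.2132, 0.1301]
tcp_rot: [-2.32, -2.117, 0.004]
ft_force: [0.8, -0.7, 0.3]
gripper_width: 0.0615
finger_force: 0.0
```

arm_command:
  deltas:
    - [[0,0,0,0,0,0,0.7],[0,0,0,0,0,0,0.7],[0,0,0,0,0,0,0.7],[0,0,0,0,0,0,0.7],[0,0,0,0,0,0,0.7]]

```text
time: 8.85
ee_pos: [0.5687, 0.2108, 0.1323]
tcp_rot: [2.316, 2.123, 0.0]
ft_force: [-0.2, -1.3, -0.1]
gripper_width: 0.0617
finger_force: 0.0
```

Run:
```python
from h import *
s=read_state(); print(s["time"],s["ee_pos"],s["tcp_rot"],s["joints"])
a=save("top","t1.png");b=save("scene","s1.png")
cv2.imwrite("pics/v1.png",np.hstack([cv2.resize(a[200:380,225:525],(750,450)) [:,:,::-1]]))
```

```text
8.85 [0.56871834 0.2108268  0.13226098] [2.31604474e+00 2.12250348e+00 2.01638162e-04] [ 3.13948175e-01  2.22680572e-01  1.86013410e+00 -2.52934246e-05
  1.05862684e+00  4.01114621e-01]
```

View pics/v1.png

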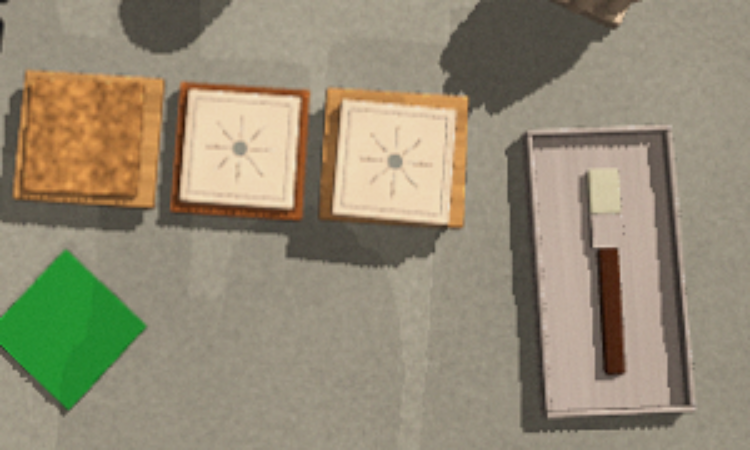

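The picture shows the brush lying flat in the tray and the bottom tile clear. Now the cork push.

arm_command:
  deltas:
    - [[0.002,0,-0.03,0,0,0,0.7],[0,0,-0.03,0,0,0,0.7],[0,0,-0.025,0,0,0,0.7],[0,0,-0.0155,0,0,0,0.7],[0,0,0,0,0,0,0.7]]

```text
time: 9.57
ee_pos: [0.5697, 0.2114, 0.0304]
tcp_rot: [-2.314, -2.123, 0.004]
ft_force: [0.2, 0.4, 0.2]
gripper_width: 0.0619
finger_force: 0.0
```

arm_command:
  deltas:
    - [[-0.0004,-0.005,0,0,0,0,0.7],[-0.0005,-0.006,0,0,0,0,0.7],[-0.0005,-0.006,0,0,0,0,0.7],[-0.0005,-0.006,0,0,0,0,0.7],[-0.0005,-0.006,0,0,0,0,0.7]]

```text
time: 10.2
ee_pos: [0.5684, 0.1824, 0.0319]
tcp_rot: [2.315, 2.124, 0.001]
ft_force: [0.0, 0.1, 0.1]
gripper_width: 0.0615
finger_force: 0.3
```

arm_command:
  deltas:
    - [[-0.0007,-0.008,0,0,0,0,0.7],[-0.0007,-0.008,0,0,0,0,0.7],[-0.0007,-0.008,0,0,0,0,0.7],[-0.0007,-0.008,0,0,0,0,0.7],[-0.0007,-0.008,0,0,0,0,0.7]]

```text
time: 10.82
ee_pos: [0.5646, 0.1421, 0.0315]
tcp_rot: [-2.315, -2.124, 0.0]
ft_force: [-0.7, -0.2, -0.1]
gripper_width: 0.0616
finger_force: 0.3
```

arm_command:
  deltas:
    - [[-0.0007,-0.008,0,0,0,0,0.7],[-0.0007,-0.008,0,0,0,0,0.7],[-0.0007,-0.008,0,0,0,0,0.7],[-0.0007,-0.008,0,0,0,0,0.7],[-0.0007,-0.008,0,0,0,0,0.7]]

```text
time: 11.45
ee_pos: [0.5611, 0.1021, 0.0315]
tcp_rot: [-2.315, -2.124, 0.0]
ft_force: [-0.5, 0.3, 0.1]
gripper_width: 0.0614
finger_force: 0.2
```

arm_command:
  deltas:
    - [[-0.0007,-0.008,0,0,0,0,0.7],[-0.0006,-0.007,0,0,0,0,0.7],[-0.0003,-0.004,0,0,0,0,0.7],[0,0,0,0,0,0,0.7],[0,0,0,0,0,0,0.7]]

```text
time: 12.08
ee_pos: [0.5597, 0.0838, 0.0317]
tcp_rot: [2.315, 2.124, 0.0]
ft_force: [-0.6, 0.7, -0.0]
gripper_width: 0.0618
finger_force: 0.0
```

Run:
```python
from h import *
s=read_state(); print(s["time"],s["ee_pos"],s["tcp_rot"],s["ft_force"])
a=save("top","t2.png");b=save("scene","s2.png")
c=cv2.resize(a[215:305,235:365],None,fx=4,fy=4,interpolation=cv2.INTER_CUBIC)
d=cv2.resize(b[220:340,230:420],None,fx=4,fy=4,interpolation=cv2.INTER_CUBIC)
cv2.imwrite("pics/v2.png",np.hstack([cv2.resize(d,(0,0),fx=1,fy=1)])[:,:,::-1])
cv2.imwrite("pics/c2.png",c[:,:,::-1])
```

```text
12.075 [0.5597499  0.08379147 0.03166019] [2.31478802e+00 2.12389363e+00 1.81872593e-04] [-0.62418021  0.72718587 -0.00765424]
```

View pics/v2.png

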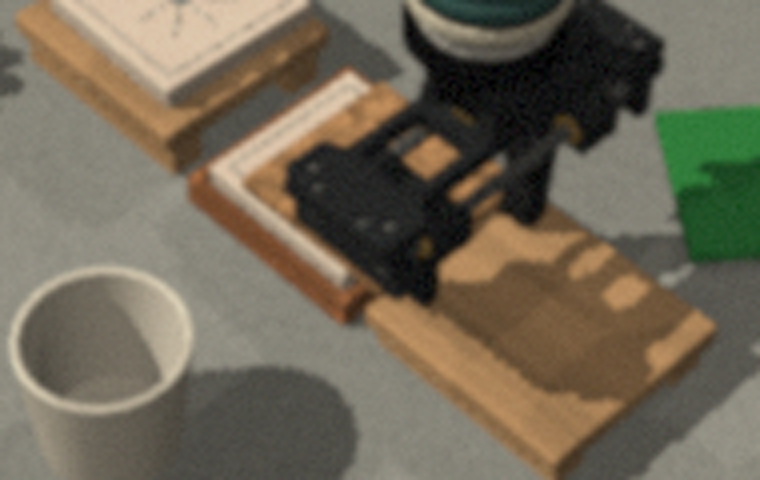

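The scene crop shows the cork on the tile, its leading edge running (245,187)–(378,88), the tile's white margin still visible ahead of it.

Run:
```python
from h import *
u=np.array([.9963,-.0854]);v=np.array([.0854,.9963]);o=np.array([.5531,-.0017])
f=lambda p,z:[(np.round((q[:2]-o)@np.c_[u,v],4)).tolist() for q in onz("scene",cr(p,4,230,220),z)]
print("cork lead",f([(245,187),(378,88)],.0355)); print("tile lead",f([(212,162),(350,72)],.027)); print("highl",f([(15,22),(180,135)],.037))
s=read_state(); print((s["ee_pos"][:2]-o)@np.c_[u,v])
```

```text
cork lead [[0.0549, -0.017], [-0.0417, -0.0199]]
tile lead [[0.0507, -0.0469], [-0.0451, -0.0442]]
highl [[0.0652, -0.1873], [0.0559, -0.065]]
[-0.00070848  0.08587541]
```

arm_command:
  deltas:
    - [[-0.0005,-0.006,0,0,0,0,0.7],[-0.0005,-0.006,0,0,0,0,0.7],[-0.0005,-0.006,0,0,0,0,0.7],[-0.0005,-0.0055,0,0,0,0,0.7],[-0.0003,-0.0028,0,0,0,0,0.7]]

```text
time: 12.8
ee_pos: [0.5574, 0.0569, 0.0317]
tcp_rot: [2.315, 2.123, 0.0]
ft_force: [0.8, 1.4, 0.3]
gripper_width: 0.0617
finger_force: 0.3
```

arm_command:
  deltas:
    - [[0,0,0,0,0,0,0.7],[0,0,0,0,0,0,0.7],[0.001,0.008,0,0,0,0,0.7],[0.0017,0.02,0.01,0,0,0,0.7],[0.003,0.035,0.03,0,0,0,0.7]]

```text
time: 13.42
ee_pos: [0.5615, 0.1213, 0.0707]
tcp_rot: [-2.315, -2.121, 0.005]
ft_force: [0.3, -0.6, 1.2]
gripper_width: 0.0621
finger_force: 0.0
```

arm_command:
  deltas:
    - [[0,0.05,0.03,0,0,0,0.7],[0,0.05,0.03,0,0,0,0.7],[0,0.03,0,0,0,0,0.7],[0,0,0,0,0,0,0.7],[0,0,0,0,0,0,0.7]]

```text
time: 14.05
ee_pos: [0.5624, 0.2507, 0.1315]
tcp_rot: [2.314, 2.125, -0.001]
ft_force: [-0.0, 0.7, 0.9]
gripper_width: 0.0616
finger_force: 0.0
```

Run:
```python
from h import *
s=read_state(); print(s["time"],s["ee_pos"],s["tcp_rot"],s["ft_force"])
a=save("top","t3.png")
c=cv2.resize(a[215:305,235:425],None,fx=4,fy=4,interpolation=cv2.INTER_CUBIC)
cv2.imwrite("pics/c3.png",cv2.convertScaleAbs(c,alpha=1.2)[:,:,::-1])
```

```text
14.05 [0.56243839 0.25073711 0.1314655 ] [ 2.31362005e+00  2.12524469e+00 -1.42596860e-03] [-0.01523578  0.73284478  0.8759122 ]
```

View pics/c3.png

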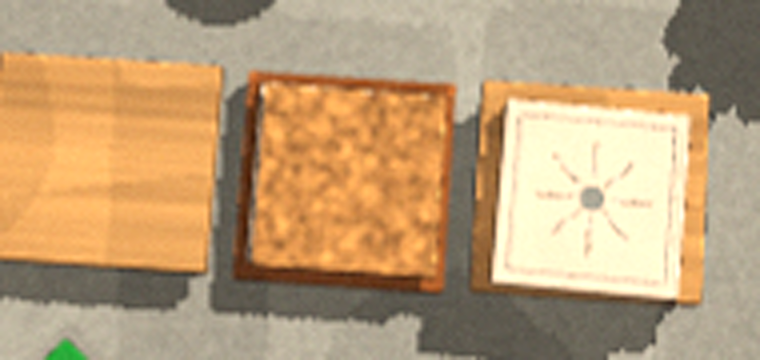

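The crop shows the cork almost square on the bottom tile, with a thin white strip of tile left at x≈257.

Run:
```python
from h import *
u=np.array([.9963,-.0854]);v=np.array([.0854,.9963]);o=np.array([.5531,-.0017])
for n,p,z in(("cork",[(263,84),(440,94),(436,276),(252,268)],.035),("nest",[(249,72),(455,84),(444,292),(234,279)],.018),("tt",[(510,99),(691,114),(680,299),(493,284)],.052)):
    q=quad(cr(p,4,235,215),z); print(n,*q,"uv",(q[0]-o)@np.c_[u,v])
```

```text
cork [ 0.5504 -0.0032] yaw [-4.  -3.2] size x,y [0.1009 0.0986] uv [-0.00256191 -0.00172503]
nest [ 0.5523 -0.0016] yaw [-4.5 -4.4] size x,y [0.1164 0.1156] uv [-8.0558e-04  3.1310e-05]
tt [ 0.5355 -0.1349] yaw [-5.8 -6.4] size x,y [0.1002 0.0986] uv [-0.0061596 -0.1342102]
```

arm_command:
  deltas:
    - [[-0.004,-0.05,0,0,0,0,0.7],[-0.004,-0.058,0,0,0,0,0.7],[-0.004,-0.058,0,0,0,0,0.7],[-0.004,-0.058,0,0,0,0,0.7],[-0.004,-0.058,0,0,0,0,0.7]]

```text
time: 14.72
ee_pos: [0.5419, -0.0344, 0.1313]
tcp_rot: [-2.316, -2.122, 0.001]
ft_force: [0.5, -1.2, 0.5]
gripper_width: 0.0618
finger_force: 0.0
```

arm_command:
  deltas:
    - [[-0.004,-0.058,0,0,0,0,0.7],[-0.004,-0.058,0,0,0,0,0.7],[-0.004,-0.048,0,0,0,0,0.7],[0,-0.012,-0.01,0,0,0,0.7],[0,0,-0.02,0,0,0,0.7]]

```text
time: 15.35
ee_pos: [0.5309, -0.2093, 0.1015]
tcp_rot: [2.318, 2.119, 0.001]
ft_force: [0.2, 0.4, 0.2]
gripper_width: 0.0615
finger_force: 0.0
```

arm_command:
  deltas:
    - [[0,0,0,0,0,0,0.7],[0,0,0,0,0,0,0.7],[0,0,0,0,0,0,0.7],[0,0,0,0,0,0,0.7],[0,0,0,0,0,0,0.7]]

```text
time: 15.98
ee_pos: [0.5314, -0.2075, 0.1021]
tcp_rot: [2.314, 2.124, 0.0]
ft_force: [-0.5, -0.0, -0.5]
gripper_width: 0.0616
finger_force: 0.0
```

arm_command:
  deltas:
    - [[0,0,-0.025,0,0,0,0.7],[0,0,-0.02,0,0,0,0.7],[0,0,-0.0165,0,0,0,0.7],[0,0,0,0,0,0,0.7],[0.0004,0.004,0,0,0,0,0.7]]

```text
time: 16.6
ee_pos: [0.532, -0.2038, 0.0407]
tcp_rot: [2.315, 2.123, 0.001]
ft_force: [-0.2, 1.1, 1.4]
gripper_width: 0.0617
finger_force: 0.0
```

arm_command:
  deltas:
    - [[0.0004,0.005,0,0,0,0,0.7],[0.0006,0.005,0,0,0,0,0.7],[0.0007,0.006,0,0,0,0,0.7],[0.0008,0.007,0,0,0,0,0.7],[0.0009,0.0075,0,0,0,0,0.7]]

```text
time: 17.23
ee_pos: [0.5351, -0.1727, 0.0403]
tcp_rot: [2.315, 2.124, 0.0]
ft_force: [-0.5, -3.5, 1.5]
gripper_width: 0.0614
finger_force: 0.9
```

arm_command:
  deltas:
    - [[0.0009,0.0075,0,0,0,0,0.7],[0.0009,0.0075,0,0,0,0,0.7],[0.0009,0.0075,0,0,0,0,0.7],[0.0009,0.0075,0,0,0,0,0.7],[0.0009,0.0075,0,0,0,0,0.7]]

```text
time: 17.85
ee_pos: [0.5394, -0.135, 0.0401]
tcp_rot: [-2.315, -2.124, 0.0]
ft_force: [-0.5, -2.4, 1.9]
gripper_width: 0.0618
finger_force: 0.8
```

arm_command:
  deltas:
    - [[0.0009,0.0075,0,0,0,0,0.7],[0.0009,0.0075,0,0,0,0,0.7],[0.0009,0.0075,0,0,0,0,0.7],[0.0009,0.0075,0,0,0,0,0.7],[0.0009,0.0075,0,0,0,0,0.7]]

```text
time: 18.48
ee_pos: [0.5435, -0.0974, 0.0397]
tcp_rot: [-2.314, -2.123, 0.001]
ft_force: [-0.4, -1.2, -0.7]
gripper_width: 0.0617
finger_force: 0.4
```

arm_command:
  deltas:
    - [[0.001,0.0075,0,0,0,0,0.7],[0.001,0.0075,0,0,0,0,0.7],[0.001,0.0075,0,0,0,0,0.7],[0.001,0.007,0,0,0,0,0.7],[0.0006,0.0035,0,0,0,0,0.7]]

```text
time: 19.1
ee_pos: [0.5485, -0.0646, 0.0401]
tcp_rot: [-2.314, -2.124, 0.0]
ft_force: [-1.1, -1.0, -0.2]
gripper_width: 0.0613
finger_force: 0.4
```

arm_command:
  deltas:
    - [[0.0003,0.002,0,0,0,0,0.7],[0,0,0,0,0,0,0.7],[-0.001,-0.01,0,0,0,0,0.7],[-0.002,-0.03,0.01,0,0,0,0.7],[-0.003,-0.04,0.03,0,0,0,0.7]]

```text
time: 19.73
ee_pos: [0.5409, -0.1434, 0.0787]
tcp_rot: [-2.311, -2.123, 0.003]
ft_force: [1.3, -0.7, -0.4]
gripper_width: 0.0616
finger_force: 0.0
```

arm_command:
  deltas:
    - [[0,-0.05,0.03,0,0,0,0.7],[0,-0.05,0.03,0,0,0,0.7],[0,-0.03,0,0,0,0,0.7],[0,0,0,0,0,0,0.7],[0,0,0,0,0,0,0.7]]

```text
time: 20.35
ee_pos: [0.542, -0.2727, 0.1394]
tcp_rot: [-2.314, -2.122, 0.0]
ft_force: [0.3, -0.2, 0.3]
gripper_width: 0.0616
finger_force: 0.0
```

Run:
```python
from h import *
s=read_state(); print(s["time"],s["ee_pos"],s["tcp_rot"],s["ft_force"])
a=save("top","t4.png");b=save("scene","s4.png")
c=cv2.resize(a[220:300,280:370],None,fx=5,fy=5,interpolation=cv2.INTER_CUBIC)
d=cv2.resize(b[220:310,260:370],None,fx=3,fy=3,interpolation=cv2.INTER_CUBIC)
o=np.zeros((400,790,3),np.uint8); o[:,:450]=c; o[:270,460:]=d
cv2.imwrite("pics/c4.png",cv2.convertScaleAbs(o,alpha=1.1)[:,:,::-1])
```

```text
20.35 [ 0.54199084 -0.27274448  0.13943329] [-2.31448729e+00 -2.12185285e+00  2.00517150e-04] [ 0.27611233 -0.17202566  0.25703978]
```

View pics/c4.png

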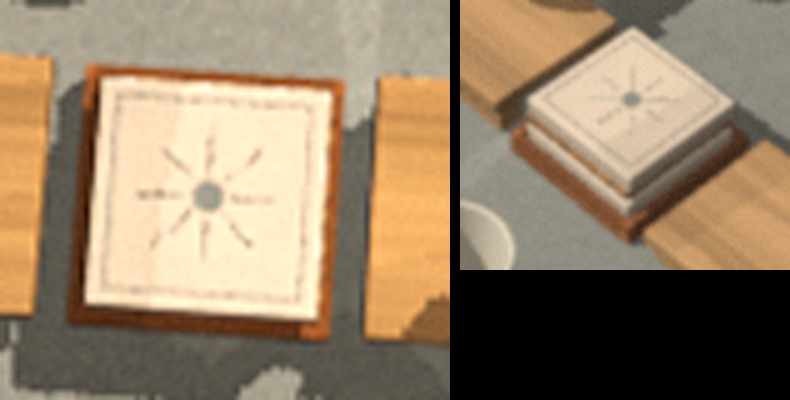

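The stack is neat in both views: the tile corners are at (98,76), (333,90), (319,319), (85,305) in the left panel.

Run:
```python
from h import *
print(*quad(cr([(98,76),(333,90),(319,319),(85,305)],5,280,220),.050)); print(onz("top",cr([(208,197)],5,280,220),.050))
print(*quad(cr([(90,63),(344,81),(329,340),(67,323)],5,280,220),.018))
```

```text
[ 0.5497 -0.0031] yaw [-4.5 -4.2] size x,y [0.0996 0.1011]
[[ 0.54950801 -0.00278659  0.05      ]]
[ 0.5526 -0.0018] yaw [-5. -5.] size x,y [0.1165 0.1147]
```

arm_command:
  deltas:
    - [[-0.0074,0.0496,0,0,0,0,0.6],[-0.0074,0.0496,0,0,0,0,0.6],[-0.0074,0.0496,0,0,0,0,0.6],[-0.0074,0.0496,0,0,0,0,0.6],[-0.0074,0.0496,0,0,0,0,0.6]]

```text
time: 21.08
ee_pos: [0.5047, -0.0224, 0.1398]
tcp_rot: [-2.313, -2.125, 0.0]
ft_force: [-0.1, -0.1, 0.8]
gripper_width: 0.053
finger_force: 0.0
```

arm_command:
  deltas:
    - [[-0.0074,0.0496,0,0,0,0,0.6],[-0.0074,0.0496,0,0,0,0,0.6],[-0.0074,0.0496,0,0,0,0,0.6],[-0.0074,0.0496,0,0,0,0,0.6],[-0.0074,0.0496,0,0,0,0,0.6]]

```text
time: 21.7
ee_pos: [0.4672, 0.2253, 0.1399]
tcp_rot: [-2.313, -2.126, 0.0]
ft_force: [0.7, -0.3, 1.2]
gripper_width: 0.053
finger_force: 0.0
```

arm_command:
  deltas:
    - [[-0.0074,0.0496,0,0,0,0,0.6],[-0.0074,0.0496,0,0,0,0,0.6],[0,0,0,0,0,0,0.6],[0,0,0,0,0,0,0.6],[0,0,0,0,0,0,0.6]]

```text
time: 22.32
ee_pos: [0.4536, 0.3211, 0.1398]
tcp_rot: [2.315, 2.123, -0.001]
ft_force: [-0.0, -0.0, -0.3]
gripper_width: 0.0529
finger_force: 0.0
```

arm_command:
  deltas:
    - [[0,0.0014,-0.03,0,0,0,0.6],[0,0,-0.03,0,0,0,0.6],[0,0,-0.025,0,0,0,0.6],[0,0,-0.018,0,0,0,0.6],[0,0,-0.0068,0,0,0,0.6]]

```text
time: 22.95
ee_pos: [0.4536, 0.3224, 0.0292]
tcp_rot: [-2.316, -2.122, 0.003]
ft_force: [-0.0, 0.1, 0.9]
gripper_width: 0.0531
finger_force: 0.0
```

arm_command:
  deltas:
    - [[0,0,0,0,0,0,0.4],[0,0,0,0,0,0,0.2],[0,0,0,0,0,0,0.1],[0,0,0,0,0,0,0.1],[0,0,0,0,0,0,0.1]]
  squeeze: 40

```text
time: 23.58
ee_pos: [0.4544, 0.324, 0.0313]
tcp_rot: [2.315, 2.124, 0.002]
ft_force: [-2.0, -0.0, 5.8]
gripper_width: 0.0264
finger_force: 40.0
```

arm_command:
  deltas:
    - [[0,0,0.005,0,0,0,0.1],[0,0,0.015,0,0,0,0.1],[0,0,0.03,0,0,0,0.1],[0,0,0.035,0,0,0,0.1],[0,0,0.025,0,0,0,0.1]]

```text
time: 24.2
ee_pos: [0.4542, 0.3236, 0.1422]
tcp_rot: [2.315, 2.124, 0.002]
ft_force: [0.7, 0.2, -5.5]
gripper_width: 0.0262
finger_force: 40.0
```

arm_command:
  deltas:
    - [[0.0119,-0.035,0,0,0,0,0.1],[0.0119,-0.042,0,0,0,0,0.1],[0.0119,-0.042,0,0,0,0,0.1],[0.0119,-0.042,0,0,0,0,0.1],[0.0119,-0.042,0,0,0,0,0.1]]

```text
time: 24.82
ee_pos: [0.5133, 0.119, 0.1406]
tcp_rot: [2.315, 2.124, -0.0]
ft_force: [0.3, 0.0, -5.2]
gripper_width: 0.0263
finger_force: 40.0
```

arm_command:
  deltas:
    - [[0.0119,-0.042,0,0,0,0,0.1],[0.0119,-0.042,0,0,0,0,0.1],[0.0119,-0.0386,0,0,0,0,0.1],[0,0,-0.01,0,0,0,0.1],[0,0,-0.015,0,0,0,0.1]]

```text
time: 25.45
ee_pos: [0.5491, -0.002, 0.1151]
tcp_rot: [-2.316, -2.123, -0.001]
ft_force: [-0.5, 0.6, -5.4]
gripper_width: 0.0268
finger_force: 40.0
```

arm_command:
  deltas:
    - [[0,0,-0.012,0,0,0,0.1],[0,0,-0.01,0,0,0,0.1],[0,0,-0.004,0,0,0,0.1],[0,0,0,0,0,0,0.1],[0,0,0,0,0,0,0.1]]

```text
time: 26.08
ee_pos: [0.5497, -0.002, 0.0898]
tcp_rot: [2.314, 2.124, 0.001]
ft_force: [0.4, 0.3, -5.9]
gripper_width: 0.0262
finger_force: 40.0
```

arm_command:
  deltas:
    - [[0,0,-0.0015,0,0,0,0.1],[0,0,-0.0015,0,0,0,0.1],[0,0,-0.001,0,0,0,0.1],[0,0,-0.001,0,0,0,0.1],[0,0,-0.001,0,0,0,0.1]]

```text
time: 26.7
ee_pos: [0.5491, -0.0021, 0.0832]
tcp_rot: [-2.315, -2.124, 0.0]
ft_force: [0.1, -0.2, -6.2]
gripper_width: 0.0262
finger_force: 40.0
```

arm_command:
  deltas:
    - [[0,0,-0.0005,0,0,0,0.1],[0,0,-0.0005,0,0,0,0.1],[0,0,-0.0005,0,0,0,0.1],[0,0,0,0,0,0,0.1],[0,0,0,0,0,0,0.1]]

```text
time: 27.32
ee_pos: [0.5492, -0.0021, 0.0819]
tcp_rot: [2.315, 2.124, 0.0]
ft_force: [-0.0, -0.8, -5.5]
gripper_width: 0.0265
finger_force: 40.0
```

arm_command:
  deltas:
    - [[0,0,-0.0004,0,0,0,0.1],[0,0,-0.0004,0,0,0,0.1],[0,0,0,0,0,0,0.1],[0,0,0,0,0,0,0.1],[0,0,0,0,0,0,0.1]]

```text
time: 27.95
ee_pos: [0.5494, -0.0024, 0.0815]
tcp_rot: [2.314, 2.124, 0.0]
ft_force: [-2.6, -3.6, 3.5]
gripper_width: 0.0264
finger_force: 40.0
```

arm_command:
  deltas:
    - [[0,0,0.0003,0,0,0,0.1],[0,0,0,0,0,0,0.35],[0,0,0,0,0,0,0.5],[0,0,0,0,0,0,0.65],[0,0,0,0,0,0,0.65]]
  squeeze: 10

```text
time: 28.58
ee_pos: [0.5492, -0.0019, 0.0813]
tcp_rot: [-2.315, -2.124, -0.0]
ft_force: [-0.2, -1.1, -0.8]
gripper_width: 0.0567
finger_force: 0.0
```

arm_command:
  deltas:
    - [[0,0,0.01,0,0,0,0.65],[0,0,0.02,0,0,0,0.65],[0,0,0.03,0,0,0,0.65],[0,0,0.03,0,0,0,0.65],[0,0,0.03,0,0,0,0.65]]

```text
time: 29.2
ee_pos: [0.5493, -0.0021, 0.2031]
tcp_rot: [2.315, 2.123, 0.001]
ft_force: [0.4, -0.4, 0.4]
gripper_width: 0.0576
finger_force: 0.0
```

arm_command:
  deltas:
    - [[-0.03,0.05,0.01,0,0,0,0.65],[-0.03,0.05,0,0,0,0,0.65],[-0.03,0.05,0,0,0,0,0.65],[0,0.03,0,0,0,0,0.65],[0,0,0,0,0,0,0.65]]

```text
time: 29.82
ee_pos: [0.459, 0.1796, 0.2123]
tcp_rot: [2.311, 2.128, 0.002]
ft_force: [0.1, -0.1, 0.2]
gripper_width: 0.0576
finger_force: 0.0
```

Run:
```python
from h import *
s=read_state(); print(s["time"],s["ee_pos"],s["ft_force"])
a=save("top","t5.png");b=save("scene","s5.png")
o=np.zeros((480,790,3),np.uint8); o[:400,:400]=cv2.resize(a[220:300,280:360],(400,400)); o[:,410:]=cv2.resize(b[90:330,200:390],(380,480))
cv2.imwrite("pics/c5.png",o[:,:,::-1])
```

```text
29.825 [0.45898903 0.17957263 0.2122938 ] [ 0.06409315 -0.1211043   0.22678238]
```

View pics/c5.png

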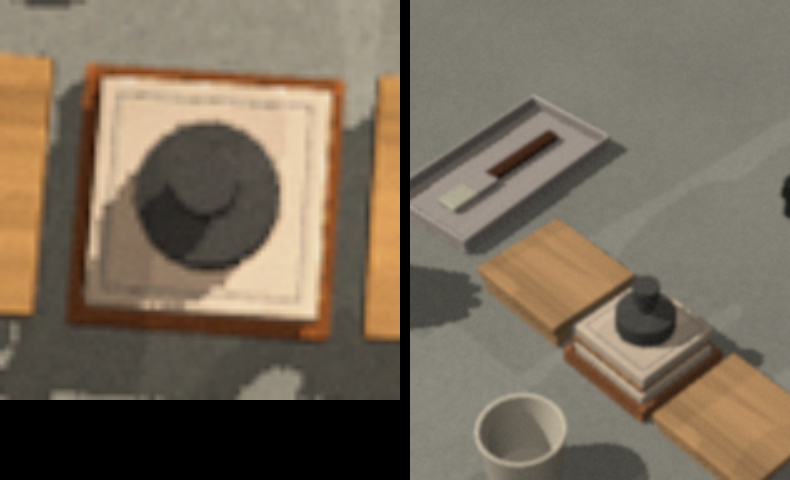

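The weight stands upright at (208,196), in the middle of the aligned stack, the brush lies flat in the tray, and the robot is clear.

```bash
python3 -c "from bench import *; print(close_job())"
```

```text
the job is handed in; nothing more can be done
None
```

The job is done and handed in at about 30 s: the brush lies flat in the tray, the cork and upper tile are stacked on the bottom tile to within about 3 mm, and the iron weight stands upright on the middle of the upper tile.

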